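Index the rotary fixture to its next hole

TASK

The part clamped on the small rotary fixture has to be turned on to its next index position for measuring: pull the sprung index pin up out of its hole by the black knob, swing the white table counter-clockwise (seen from above) with the pin, and let the pin spring fully home in the next hole it comes to, the first one on the way. Feel for the hole and never jam or force the pin against the hole plate; let go of the knob at the end and leave the other things on the bench where they are.

Things in the scene. Friction and masses are not known exactly. Their poses are not given: they have to be found in the camera images.
- fixture: rotary indexing fixture, bolted down: black base disc 260 mm wide, 12 mm thick, carrying a steel hole plate as an arc 76 to 114 mm from the axis, top 24 mm above the bench. Three steel foot screws (26 mm wide, top 26 mm above the bench) stand on the disc away from the arc. Origin on the turning axis at bench height; z up; x points from the axis to the home hole.
- home_hole (a point): mouth centre of the home hole, where the pin starts, 95 mm from the axis. Holes: 11 mm wide, 12 mm deep. The arc with the further holes is adjustable and not measured: the next hole is 33 to 55 degrees counter-clockwise of home; one more, 24 degrees beyond it, is too far. Between holes the plate is flat (but for a 0.3 mm step up before the next hole, which the round pin tip rides over).
- turntable (a joint): angle of the turning table, rad: 0 with the pin in the home hole, growing counter-clockwise seen from above; turns up to 1.42, drag about 0.12 N m, stays where left. White disc 140 mm wide, top 34 mm above the bench, with one white index arm (34 mm wide, top 36 mm above the bench, reaching 115 mm from the axis) that carries the index plunger 95 mm from the axis.
- part_top (a point): middle of the top of the aluminium part clamped on the table, on the turning axis, 72 mm above the bench; part and clamps stay within 66 mm of the axis and turn with the table.
- plunger (a joint): how far the index pin is pulled up, m: 0 fully home in a hole, about 0.008 when its tip rests on the flat plate (to turn freely it must be above that), 0.014 at the upper stop. A spring pushes it down with about 4 N at home, 5 N on the plate, 6 N at the stop; let go, it springs down by itself.
- knob (a point): centre of the plunger's black knob, on the plunger's upright axis: round, 26 mm wide, 26 mm high (top 13 mm above this point). 69 mm above the bench with the pin home; rises with the pin. Under the knob a 22 mm wide steel barrel, its top 18 mm below this point with the pin home, stands on the arm, whose top is 33 mm below this point.
- index_pin: steel pin under the knob, 8 mm thick, round tip, on the plunger's axis, mostly hidden in barrel and arm; tip 16 mm above the bench when home. Origin on its axis, at bench height when home; z up. Slides on the plate with little friction (under 1 N). It and the plate must not be pressed together with more than 30 N.
- ring_gauge: plain steel ring gauge, 48 mm outside, 28 mm bore, 18 mm high, lying flat near the fixture; origin at the centre of its underside; a bystander
- loupe: small black round magnifier, 42 mm wide, 46 mm high, standing near the fixture; origin under its centre; a bystander
- thumb_nut: brass thumb nut, 22 mm wide, 18 mm high, standing on the fixture's black base disc; origin under its centre; a bystander
- screwdriver: screwdriver, 170 mm long, lying on the bench; origin under its middle; a bystander
- plug_gauge: double-ended steel plug gauge, 130 mm long, 24 mm thick ends, lying on the bench; origin under its middle; a bystander

How it is judged:
By the outcome, as a careful person would: the job done as asked, in the order asked, and still so for the second after the job is handed in, with the robot touching nothing.
It also fails if it takes over 54 s, if anything falls off the work surface, if the arm or the gripper's body presses on something with over 40 N, if the wrist force passes 120 N, or if a joint passes its speed limit or range.

ROBOT

A 6-joint arm with a two-finger parallel gripper is mounted at the origin on the work surface. World frame = base frame: x ahead of the robot, y to its left, z up, the work surface at z = 0. Lengths are in mm, angles in rad, forces in N, time in s.
With the tool pointing down it reaches from about 250 to 725 mm from the base axis. Payload 9.7 kg.
Tool frame: the origin (TCP) lies midway between the tips of the shut fingers; the grasp point (between the pads) lies 19 mm behind it; z points along the fingers, y is the line along which they close (so a half turn about z gives the same grasp; the last joint's range is limited). The gripper opens to 85 mm and grips with 20 to 120 N. Pads are 22 mm wide; open, the fingers measure 114 mm over their backs; the gripper's body (76 mm by 85 mm) begins 54 mm behind the grasp point. The pads swing forward as they close: fully open they stand 13 mm farther back than shut.
Start: joints at [1.192, 0.087, 0.176, 1.66, 0, 1.571], TCP at [203.39, 511.008, 231.284] pointing down, gripper open.
Joint ranges: [-3.13, 3.13], [-0.85, 1.81], [-1.15, 1.24], [-2.2, 2.28], [-1.44, 1.52], [-3.14, 3.14]. Speed limits (rad/s): [2.22, 2.22, 2.57, 3.14, 3.14, 3.14].

INTERFACE

Orientations are given as a unit quaternion [x, y, z, w].
In Python, from bench import ctrl, imaging gives the robot as it stands.
- The arm moves only by the tool play_rows, never from a script. Its argument "motion" is text: rows parted by semicolons, each of 7 numbers parted by spaces: the turn, a rotation vector about the tool's x, y, z in degrees, then the shift along the tool's x, y, z in mm, then the finger opening in mm, from 0 to 85.4. A call has 1 to 12 rows; each row is the pose to reach, as a shift and turn from the pose commanded when the call began, along the tool's axes at that moment; what a row does not reach only later rows make up. A row lasts 1/12 s, in which the tool goes at most 41.7 mm and 7.16 degrees, less where a joint would pass 70% of its speed; a pose out of reach is approached as far as the arm can. A call with a gripper value outside its range is refused whole. The fingers move at their own pace and stop on an object; the grip force is fixed at half the most. Time passes only in rows, so rows that repeat a pose let the fingers close. It gives the time, the measured TCP pose, the force, the opening and the grip force at its end, in the units of the state.
- ctrl.sense(): the state, without advancing time (a new reading comes with each control period).
- imaging.get_image(name): name is "scene" or "side" or "wrist"; returns (picture, depth): 400x640x3 uint8, blue, green, red; 400x640 float32, mm along the optical axis (not along the pixel's ray), 0 where there is no reading.
- imaging.camera_params(name): a dict with "fx", "fy", "cx", "cy" (pixels), "R" (3x3) and "t" (3): a world point X has camera coordinates R X + t. Camera axes: x right, y down, z forward; pixel columns grow to the right and rows downward; lengths in mm; the calibration is good to about 2 mm. A picture is of the moment at which its call begins: read the wrist's pose just before it. camera_params takes no time and is no camera call; for the wrist camera it gives the pose at the moment of the call.
- ctrl.finish_job(): hands the job in; it is judged then, once.
The state is a dict: "t": time; "joint_positions": joint angles; "joint_vel": joint speeds; "joint_torque": joint torques, N m; "tcp_pos": TCP position; "ee_rot": TCP orientation; "contact_force": force on the tool from outside, world axes, zero at the start; "torque": the same for the moment, N m; "grip_width": finger opening in mm; "gripper_force": force on a finger pad.
Only numpy, scipy, OpenCV 4.12 (cv2) and the standard library are available. Lean on these libraries where they do the work, as an engineer would, in place of code of your own. Each camera call takes 0.05 s, during which the arm holds its last target. There are 200 camera calls.

## Working session

There is one attempt and no reset: what is moved stays moved. The work goes in short steps, Python scripts to look and compute and a tool call to move; the robot and the scene stay as the last step left them, time stands still between calls to the robot, and variables do not carry over. Pictures are saved under pics/ and viewed, at most 10 in all, crops included, and the job is handed in when it is done.

Besides the shell and the picture viewer there is one more tool, called after "Request:" by a JSON object that holds its "op" and its "data", one argument or row to a line. play_rows: Moves the arm, as the interface text tells. Its arguments: {"type":"object","properties":{"motion":{"type":"string"}},"required":["motion"]}

```bash
ls; mkdir -p pics
python3 - <<'E'
from bench import ctrl, imaging
import cv2,numpy as np
s=ctrl.sense();print(s)
for n in("scene","side"):
    p,d=imaging.get_image(n);cv2.imwrite(f"pics/{n}0.png",p);np.save(f"pics/{n}0.npy",d)
    c=imaging.camera_params(n);print(n,c);np.savez(f"pics/{n}0.npz",**c)
E
```

```text
pics
{'t': 0.0, 'joint_positions': array([1.19199174e+00, 8.74821527e-02, 1.75138935e-01, 1.65980954e+00,
       3.15175345e-05, 1.57076596e+00]), 'joint_vel': array([ 0.0007527 , -0.0006268 , -0.00066436, -0.00299831, -0.00041928,
        0.00087127]), 'joint_torque': array([ 1.12451045e-03, -5.20376801e+01,  4.64816129e+01,  1.58800028e-02,
        1.51127665e-05, -1.32329927e-05]), 'tcp_pos': array([203.30207753, 510.79853293, 230.57340153]), 'ee_rot': array([ 1.88256967e-01,  9.82119572e-01, -6.63118701e-04, -1.43176116e-04]), 'contact_force': array([-0.82875467,  0.89734569, -0.53100679]), 'torque': array([ 0.0203321 ,  0.00155054, -0.02286348]), 'gripper_force': 0.0, 'grip_width': 85.32965042539345}
scene {'fx': 469.39155708263036, 'fy': 469.39155708263036, 'cx': 315.2395105527475, 'cy': 196.2053993395549, 'R': array([[-0.10665801,  0.9942835 , -0.00493824],
       [ 0.74549161,  0.07668144, -0.66208928],
       [-0.65792578, -0.07429854, -0.7494087 ]]), 't': array([  60.60392458, -393.17895725, 1688.51933822])}
side {'fx': 361.90673610612225, 'fy': 361.90673610612225, 'cx': 315.37099741456836, 'cy': 199.9301609061749, 'R': array([[-0.98395653, -0.17837377,  0.00351292],
       [-0.10549704,  0.56584476, -0.81773473],
       [ 0.14387465, -0.80498603, -0.57558455]]), 't': array([573.01530287, 113.14136396, 938.84095256])}
```

View pics/scene0.png

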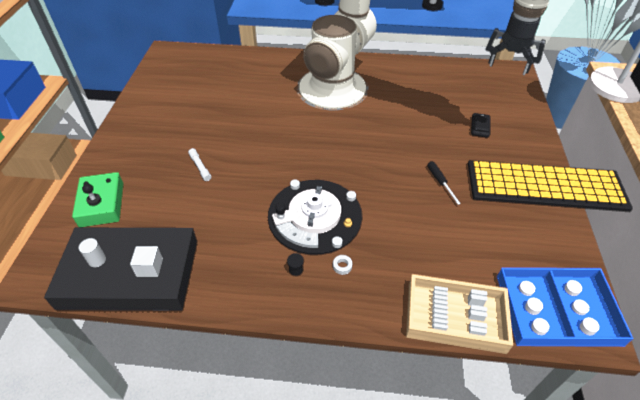

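View pics/side0.png

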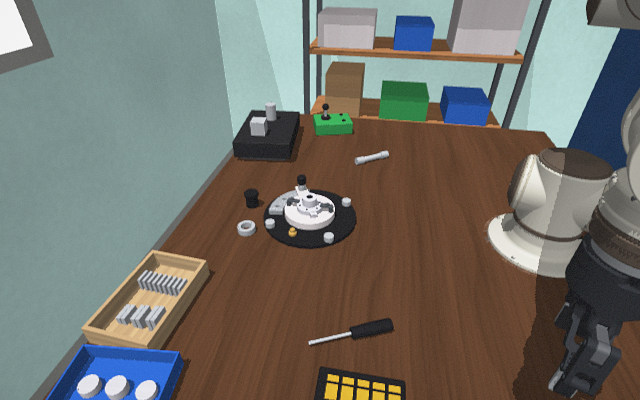

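The fixture is at scene (315,213) and side (310,215). The black knob stands at side (302,180). I'll enlarge both views.

Run:
```python
import cv2,numpy as np
a=cv2.imread("pics/scene0.png")[170:280,260:370];b=cv2.imread("pics/side0.png")[165:255,235:365]
a=cv2.resize(a,(550,550),interpolation=cv2.INTER_CUBIC)
cv2.imwrite("pics/c1.png",a);cv2.imwrite("pics/c2.png",cv2.resize(b,None,fx=6,fy=6,interpolation=cv2.INTER_CUBIC))
```

```text
(no output)
```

View pics/c1.png

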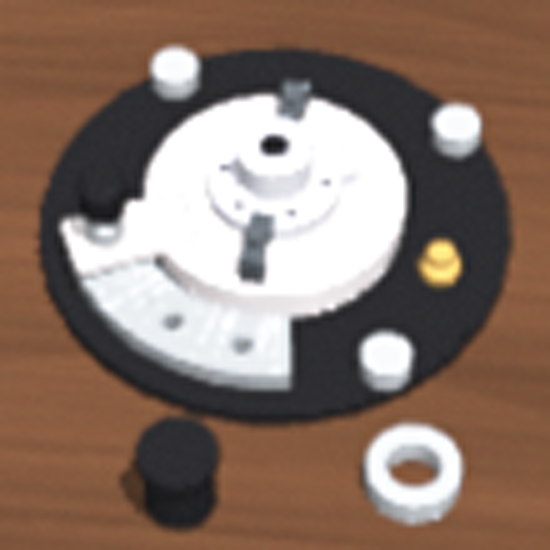

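View pics/c2.png

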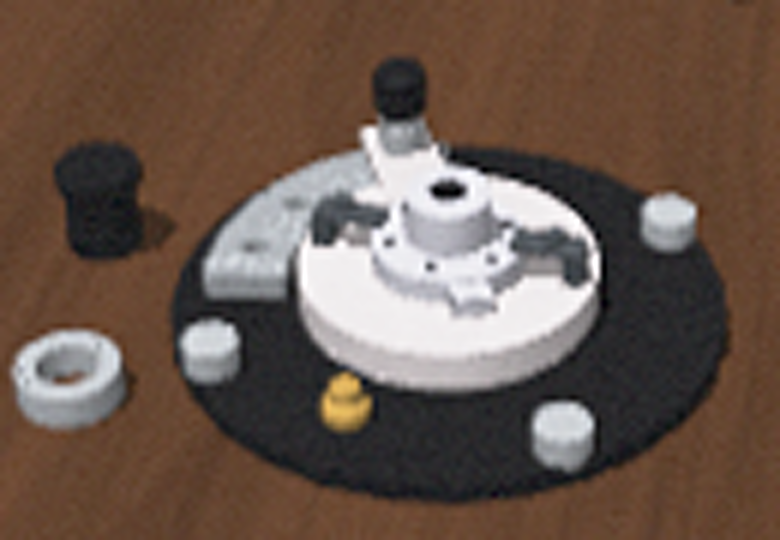

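Scene crop: knob (102,195), part bore (274,145), holes (174,320) and (243,343). Side crop: knob (400,88), bore (448,190), holes (295,203) and (257,246). Next I project these on to their known heights.

```bash
cat > h.py <<'E'
import numpy as np
def onplane(c,u,v,z):
    R,t=np.array(c["R"]),np.array(c["t"]);C=-R.T@t
    d=R.T@np.array([(u-c["cx"])/c["fx"],(v-c["cy"])/c["fy"],1.]);return C+d*(z-C[2])/d[2]
def proj(c,X):
    x=np.array(c["R"])@np.array(X)+np.array(c["t"]);return c["fx"]*x[0]/x[2]+c["cx"],c["fy"]*x[1]/x[2]+c["cy"]
E
python3 - <<'E'
from h import *
pts={"knob":(69,(102,195),(400,88)),"part":(72,(274,145),(448,190)),"h1":(24,(174,320),(295,203)),"h2":(24,(243,343),(257,246))}
sc=np.load("pics/scene0.npz");sd=np.load("pics/side0.npz");P={}
for k,(z,a,b) in pts.items():
    A=onplane(sc,260+a[0]/5-.4,170+a[1]/5-.4,z);B=onplane(sd,235+b[0]/6-.4,165+b[1]/6-.4,z);P[k]=(A+B)/2;print(k,A.round(1),B.round(1))
c=P["part"]
for k in P:
    d=(P[k]-c)[:2];print(k,np.hypot(*d),np.degrees(np.arctan2(d[1],d[0])))
E
```

```text
knob [640.6 -84.1  69. ] [640.6 -88.   69. ]
part [599.7   1.5  72. ] [599.8  -1.7  72. ]
h1 [683.8 -42.1  24. ] [684.7 -45.4  24. ]
h2 [694.9  -4.6  24. ] [693.6  -7.4  24. ]
knob 95.17540596781444 -64.56965303945213
part 0.0 0.0
h1 95.14192185546104 -27.302904888411454
h2 94.66761033584358 -3.5805476624797867
```

Everything agrees: the axis is at (599.8, 0), the knob radius is 95.2 mm, and h1 lies 37.3° counter-clockwise of home, with h2 23.7° beyond it. I'll move above the knob with the fingers closing tangentially.

Request:
{"op": "play_rows", "data": {
  "motion": "0 0 42.9 -627 -392.5 20 85;0 0 42.9 -627 -392.5 20 85;0 0 42.9 -627 -392.5 20 85;0 0 42.9 -627 -392.5 20 85;0 0 42.9 -627 -392.5 20 85;0 0 42.9 -627 -392.5 20 85;0 0 42.9 -627 -392.5 20 85;0 0 42.9 -627 -392.5 20 85;0 0 42.9 -627 -392.5 20 85;0 0 42.9 -627 -392.5 20 85;0 0 42.9 -627 -392.5 20 85;0 0 42.9 -627 -392.5 20 85"
}}

```text
t: 1.1
tcp_pos: [499.6, 105.9, 217.5]
ee_rot: [0.534, 0.845, -0.0, -0.0]
contact_force: [0.3, 1.9, -0.6]
grip_width: 85.0
gripper_force: 0.0
```

Request:
{"op": "play_rows", "data": {
  "motion": "0 0 0 -230 44 40 85;0 0 0 -230 44 40 85;0 0 0 -230 44 40 85;0 0 0 -230 44 40 85;0 0 0 -230 44 40 85;0 0 0 -230 44 40 85;0 0 0 -230 44 40 85;0 0 0 -230 44 40 85;0 0 0 -230 44 40 85;0 0 0 -230 44 40 85"
}}

```text
t: 1.93
tcp_pos: [637.0, -80.0, 178.2]
ee_rot: [0.534, 0.845, 0.0, 0.0]
contact_force: [0.2, 0.3, 0.1]
grip_width: 84.6
gripper_force: 0.0
```

```bash
cat > look.py <<'E'
import sys,cv2
from h import *
from bench import ctrl,imaging
s=ctrl.sense();print(s["t"],s["tcp_pos"],s["ee_rot"],s["contact_force"],s["grip_width"])
c=imaging.camera_params("wrist");p,d=imaging.get_image("wrist");n=sys.argv[1]
cv2.imwrite(f"pics/{n}.png",p);np.save(f"pics/{n}.npy",d);np.savez(f"pics/{n}.npz",**c)
print([np.round(proj(c,X),1) for X in ((640.6,-86,69),(599.8,0,72),(684.2,-43.7,24))])
E
python3 look.py w1
```

```text
1.9333 [636.97152064 -80.02485334 178.24346991] [5.33981104e-01 8.45496397e-01 1.29891440e-04 7.93042901e-05] [0.22186042 0.27240664 0.12180434] 84.64365708196397
[array([317.7, 208.3]), array([318.1,  99.3]), array([372. , 176.7])]
```

View pics/w1.png

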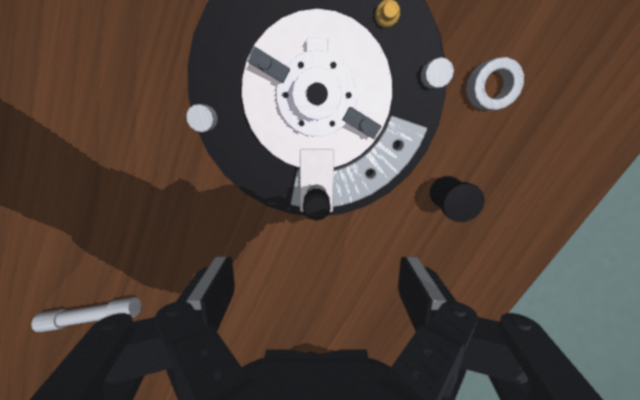

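The wrist view shows the knob at about (316,203), the part bore (317,94), h1 (371,173) and h2 (398,145). I'll refine with these.

Run:
```python
from h import *
import cv2
c=np.load("pics/w1.npz");C=onplane
a=C(c,317,94,72);k=C(c,316,203,69);k2=C(c,316,203,82);h=C(c,371,173,24);h2=C(c,398,145,24)
for n,q in(("part",a),("knob",k),("knobtop",k2),("h1",h),("h2",h2)):
    e=(q-a)[:2];print(n,q.round(1),np.hypot(*e).round(1),np.degrees(np.arctan2(e[1],e[0])).round(1))
cv2.imwrite("pics/c3.png",cv2.resize(cv2.imread("pics/w1.png")[60:230,270:450],None,fx=3.3,fy=3.3,interpolation=cv2.INTER_CUBIC))
```

```text
part [597.3   3.2  72. ] 0.0 0.0
knob [637. -82.  69.] 94.1 -65.0
knobtop [635.1 -78.1  82. ] 89.7 -65.1
h1 [681.3 -40.7  24. ] 94.9 -27.6
h2 [692.1  -3.4  24. ] 95.1 -4.0
```

View pics/c3.png

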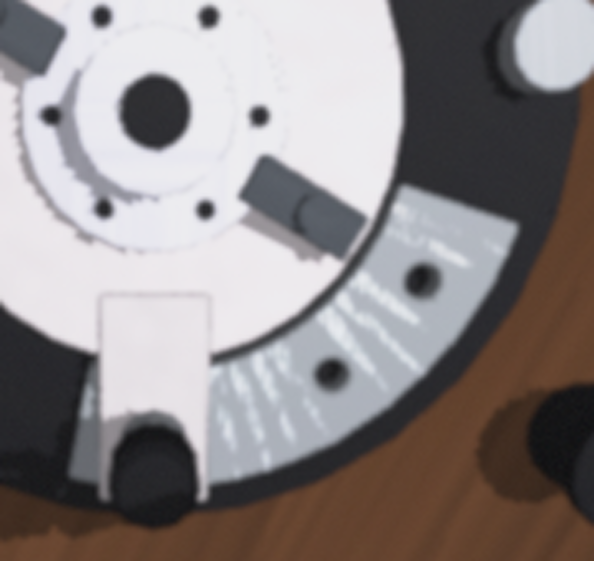

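Tool symmetry puts the knob on the finger mid-plane (column 316), so it only needs about 5 mm outward and the descent. I'll narrow to 45 mm to check the centring before gripping.

Request:
{"op": "play_rows", "data": {
  "motion": "0 0 0 -5 0 30 85;0 0 0 -5 0 60 85;0 0 0 -5 0 85 85;0 0 0 -5 0 105 85;0 0 0 -5 0 118 85;0 0 0 -5 0 126 85;0 0 0 -5 0 126 45;0 0 0 -5 0 126 45;0 0 0 -5 0 126 45;0 0 0 -5 0 126 45;0 0 0 -5 0 126 45;0 0 0 -5 0 126 45"
}}

```text
t: 2.98
tcp_pos: [639.8, -85.6, 52.5]
ee_rot: [0.534, 0.845, 0.0, 0.0]
contact_force: [0.1, 0.2, 0.1]
grip_width: 45.2
gripper_force: 0.0
```

```bash
python3 look.py w2; python3 -c "
import cv2;cv2.imwrite('pics/c4.png',cv2.resize(cv2.imread('pics/w2.png')[60:400,150:490],(680,600)))"
```

```text
2.9833 [639.82478811 -85.57850539  52.50441901] [5.34409398e-01 8.45225607e-01 2.17241626e-04 4.70056882e-04] [0.12834338 0.22510701 0.14118766] 45.19015509007066
[array([318.9, 279.2]), array([319.9,  74.1]), array([409. , 212.3])]
```

View pics/c4.png

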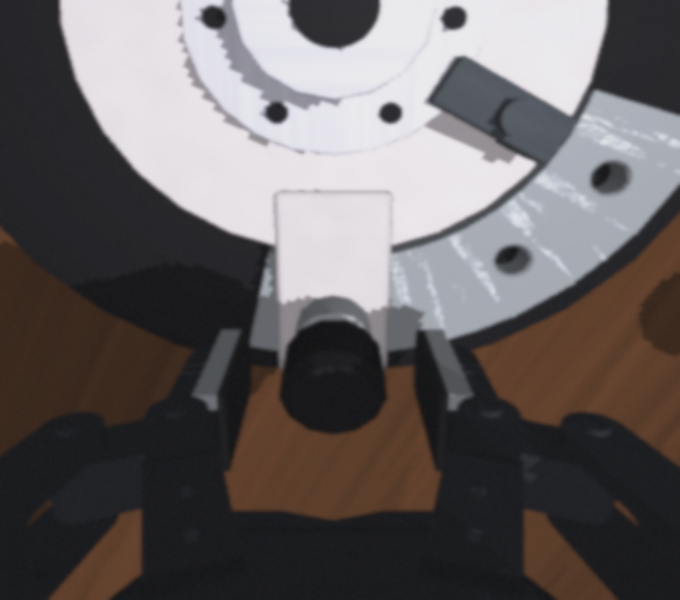

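The knob is centred (crop column 333, pads at about 245 and 417). I'll close gently to feel the contact.

Request:
{"op": "play_rows", "data": {
  "motion": "0 0 0 0 0 0 34;0 0 0 0 0 0 30;0 0 0 0 0 0 28.5;0 0 0 0 0 0 28;0 0 0 0 0 0 27.5;0 0 0 0 0 0 27;0 0 0 0 0 0 27"
}}

```text
t: 3.62
tcp_pos: [639.5, -85.5, 51.8]
ee_rot: [0.534, 0.845, -0.0, -0.0]
contact_force: [-0.5, -0.7, 0.8]
grip_width: 26.8
gripper_force: 0.0
```

Request:
{"op": "play_rows", "data": {
  "motion": "0 0 0 0 0 0 25;0 0 0 0 0 0 22;0 0 0 0 0 0 20;0 0 0 0 0 0 20;0 0 0 0 0 0 20"
}}

```text
t: 4.03
tcp_pos: [639.6, -85.5, 52.0]
ee_rot: [0.534, 0.845, 0.0, 0.0]
contact_force: [-0.9, -0.5, 2.3]
grip_width: 24.1
gripper_force: 58.8
```

Request:
{"op": "play_rows", "data": {
  "motion": "0 0 0 0 0 -1 20;0 0 0 0 0 -2.5 20;0 0 0 0 0 -4 20;0 0 0 0 0 -5.5 20;0 0 0 0 0 -7 20;0 0 0 0 0 -8.5 20;0 0 0 0 0 -10 20;0 0 0 0 0 -11 20;0 0 0 0 0 -11 20;0 0 0 0 0 -11 20"
}}

```text
t: 4.87
tcp_pos: [639.4, -85.5, 62.6]
ee_rot: [0.534, 0.845, -0.0, -0.0]
contact_force: [1.4, -0.1, -6.2]
grip_width: 23.9
gripper_force: 59.1
```

The lift shows the spring at about 6 N. Now I'll swing 30° along the 95 mm arc.

Request:
{"op": "play_rows", "data": {
  "motion": "0 0 -3 0.13 4.97 0 20;0 0 -6 0.52 9.93 0 20;0 0 -9 1.17 14.86 0 20;0 0 -12 2.08 19.75 0 20;0 0 -15 3.24 24.59 0 20;0 0 -18 4.65 29.36 0 20;0 0 -21 6.31 34.05 0 20;0 0 -24 8.21 38.64 0 20;0 0 -27 10.35 43.13 0 20;0 0 -29 11.91 46.06 0 20;0 0 -30 12.73 47.5 0 20;0 0 -30 12.73 47.5 0 20"
}}

```text
t: 5.87
tcp_pos: [677.5, -53.5, 62.7]
ee_rot: [0.297, 0.955, 0.0, 0.0]
contact_force: [5.4, -0.7, -6.6]
grip_width: 24.1
gripper_force: 59.3
```

```bash
python3 look.py w3; python3 -c "
import cv2;cv2.imwrite('pics/c5.png',cv2.resize(cv2.imread('pics/w3.png')[60:400,150:490],(680,600)))"
```

```text
5.8667 [677.48920824 -53.45599084  62.73644816] [2.97115682e-01 9.54841389e-01 9.93901385e-05 4.28742895e-04] [ 5.3624384  -0.6626613  -6.59205876] 24.108085784926566
[array([225.3, 248. ]), array([315.8,  77.8]), array([333. , 233.1])]
```

View pics/c5.png

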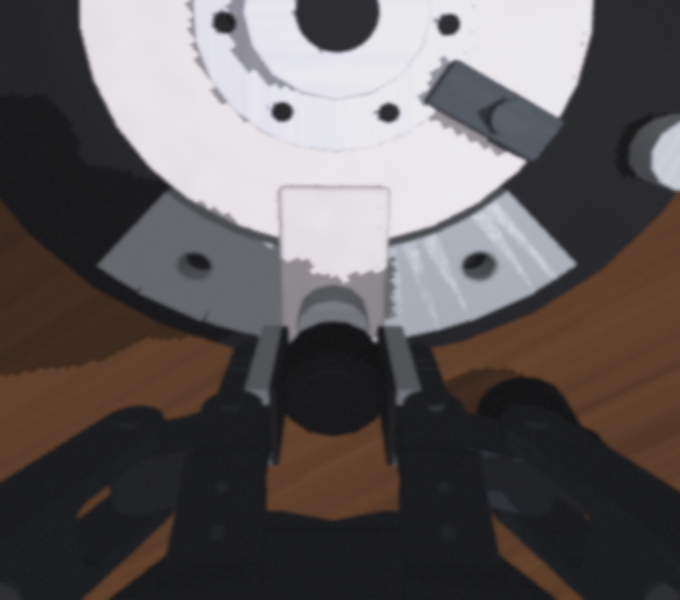

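The swing is good: home hole on the left at crop (195,265), h2 on the right at (480,265), h1 still ahead under the arm. I'll lower to just above the plate and open slightly so the spring rests the pin on it.

Request:
{"op": "play_rows", "data": {
  "motion": "0 0 0 0 0 1 20;0 0 0 0 0 2 20;0 0 0 0 0 2 20;0 0 0 0 0 2 20;0 0 0 0 0 2 24;0 0 0 0 0 2 26;0 0 0 0 0 2 28;0 0 0 0 0 2 28.5;0 0 0 0 0 2 28.5;0 0 0 0 0 2 28.5"
}}

```text
t: 6.75
tcp_pos: [676.9, -53.6, 61.2]
ee_rot: [0.297, 0.955, 0.0, 0.0]
contact_force: [-0.3, -0.1, 0.2]
grip_width: 28.2
gripper_force: 0.0
```

```bash
cat > kz.py <<'E'
from h import *
from bench import ctrl,imaging
s=ctrl.sense();print(s["tcp_pos"].round(1),s["contact_force"].round(1))
a=np.radians(float(__import__("sys").argv[1])-64.8)
for n in("scene","side"):
    c=imaging.camera_params(n);p,d=imaging.get_image(n)
    v,u=np.nonzero((d>0)&(p.max(2)<70))
    Z=d[v,u];P=(np.c_[(u-c["cx"])/c["fx"]*Z,(v-c["cy"])/c["fy"]*Z,Z]-c["t"])@c["R"]
    m=(np.hypot(P[:,0]-599.3-95*np.cos(a),P[:,1]-.5-95*np.sin(a))<15)&(P[:,2]<100)&(P[:,2]>40)
    print(n,m.sum(),P[m].round(0)[:,[0,1,2]].tolist()[:20])
E
python3 kz.py 30
```

```text
[676.9 -53.6  61.2] [-0.3 -0.1  0.2]
scene 67 [[668.0, -63.0, 99.0], [669.0, -65.0, 95.0], [666.0, -63.0, 93.0], [673.0, -67.0, 96.0], [672.0, -65.0, 95.0], [672.0, -68.0, 91.0], [671.0, -65.0, 90.0], [668.0, -63.0, 87.0], [665.0, -61.0, 84.0], [671.0, -60.0, 87.0], [672.0, -58.0, 88.0], [671.0, -55.0, 88.0], [675.0, -67.0, 87.0], [672.0, -65.0, 84.0], [677.0, -62.0, 90.0], [675.0, -60.0, 87.0], [673.0, -57.0, 86.0], [674.0, -55.0, 87.0], [676.0, -65.0, 85.0], [680.0, -61.0, 90.0]]
side 65 [[671.0, -64.0, 98.0], [668.0, -65.0, 97.0], [676.0, -60.0, 93.0], [673.0, -61.0, 93.0], [671.0, -66.0, 90.0], [683.0, -55.0, 92.0], [680.0, -54.0, 93.0], [677.0, -52.0, 94.0], [675.0, -56.0, 92.0], [672.0, -55.0, 93.0], [669.0, -57.0, 92.0], [667.0, -60.0, 91.0], [678.0, -46.0, 95.0], [676.0, -51.0, 92.0], [673.0, -49.0, 93.0], [671.0, -51.0, 92.0], [668.0, -52.0, 92.0], [666.0, -56.0, 90.0], [677.0, -44.0, 93.0], [675.0, -45.0, 92.0]]
```

```bash
cat > kw.py <<'E'
from h import *
import sys,cv2
def top(n):
    d=np.load(f"pics/{n}.npy");c=np.load(f"pics/{n}.npz");v,u=np.mgrid[235:310,285:350]
    Z=d[v,u];q=np.stack([(u-c["cx"])/c["fx"]*Z,(v-c["cy"])/c["fy"]*Z,Z],-1)-c["t"]
    W=q@c["R"];z=W[...,2];m=(Z>0)&(z>65)&(z<105);k=np.percentile(z[m],90);t=m&(abs(z-k)<3)
    return z[m].size,k.round(1),np.median(W[t],0).round(1)
if __name__=="__main__":
    from bench import imaging
    for n in sys.argv[1:]:
        if not n.startswith("w"):
            c=imaging.camera_params("wrist");p,d=imaging.get_image("wrist");n="w"+n
            cv2.imwrite(f"pics/{n}.png",p);np.save(f"pics/{n}.npy",d);np.savez(f"pics/{n}.npz",**c)
        print(n,top(n))
E
python3 kw.py w2 w3 4
```

```text
w2 (2610, np.float64(82.9), array([636.6, -81.4,  82.3]))
w3 (3841, np.float64(95.7), array([674. , -51. ,  93.3]))
w4 (3468, np.float64(90.5), array([673.2, -50.7,  89.8]))
```

The knob top is at 90 mm, which is home plus 8, so the pin rests on the plate. I'll push along the arc with the loose fingers.

Request:
{"op": "play_rows", "data": {
  "motion": "0 0 -0.5 0 0.83 0 28.5;0 0 -1 0.01 1.66 0 28.5;0 0 -1.5 0.03 2.49 0 28.5;0 0 -2 0.06 3.32 0 28.5;0 0 -2.5 0.09 4.14 0 28.5;0 0 -3 0.13 4.97 0 28.5;0 0 -3.5 0.18 5.8 0 28.5;0 0 -4 0.23 6.63 0 28.5;0 0 -4.5 0.29 7.45 0 28.5;0 0 -5 0.36 8.28 0 28.5;0 0 -5 0.36 8.28 0 28.5"
}}

```text
t: 7.82
tcp_pos: [681.7, -46.1, 60.7]
ee_rot: [0.255, 0.967, 0.0, 0.0]
contact_force: [-0.6, 0.8, -0.0]
grip_width: 28.5
gripper_force: 0.0
```

```bash
python3 kw.py 5
```

```text
w5 (3388, np.float64(89.7), array([677.4, -44.6,  88.9]))
```

Request:
{"op": "play_rows", "data": {
  "motion": "0 0 -0.3 0 0.5 0 28.5;0 0 -0.6 0 1 0 28.5;0 0 -0.9 0 1.5 0 28.5;0 0 -1.2 0.02 2 0 28.5;0 0 -1.2 0.02 2 0 28.5;0 0 -1.2 0.02 2 0 28.5"
}}

```text
t: 8.37
tcp_pos: [682.4, -44.7, 60.9]
ee_rot: [0.245, 0.969, 0.0, 0.0]
contact_force: [-0.4, -0.4, -0.3]
grip_width: 28.8
gripper_force: 0.0
```

```bash
python3 kw.py 6
```

```text
w6 (3012, np.float64(83.8), array([678.8, -42.6,  82.4]))
```

The knob top dropped to 82.4 mm (home reads 82.3), so the pin is in. I'll open and retreat straight up.

Request:
{"op": "play_rows", "data": {
  "motion": "0 0 0 0 0 0 35;0 0 0 0 0 0 45;0 0 0 0 0 0 55;0 0 0 0 0 0 55;0 0 0 0 0 -10 55;0 0 0 0 0 -30 55;0 0 0 0 0 -60 55;0 0 0 0 0 -90 55;0 0 0 0 0 -115 55;0 0 0 0 0 -130 55;0 0 0 0 0 -130 55;0 0 0 0 0 -130 55"
}}

```text
t: 9.42
tcp_pos: [682.8, -44.9, 192.1]
ee_rot: [0.245, 0.969, 0.0, 0.001]
contact_force: [0.5, 0.5, -0.7]
grip_width: 54.9
gripper_force: 0.0
```

```bash
python3 look.py w7
python3 - <<'E'
from h import *
import cv2
d=np.load("pics/w7.npy");c=np.load("pics/w7.npz");v,u=np.mgrid[0:400,0:640];Z=d
W=(np.stack([(u-c["cx"])/c["fx"]*Z,(v-c["cy"])/c["fy"]*Z,Z],-1)-c["t"])@c["R"]
m=(Z>0)&(np.hypot(W[...,0]-680.5,W[...,1]+42)<11)&(W[...,2]<120)
print(np.percentile(W[m][:,2],[50,75,90]))
p=cv2.imread("pics/w7.png");q=cv2.imread("pics/w1.png")
cv2.imwrite("pics/c6.png",cv2.resize(p,(800,500)))
E
```

```text
9.4167 [682.77684721 -44.86743502 192.07368379] [2.45332971e-01 9.69438209e-01 1.96015975e-04 1.12015546e-03] [ 0.54543999  0.49339925 -0.67200517] 54.86457572035925
[array([256., 179.]), array([315.4,  92. ]), array([316.9, 185.3])]
[82.29797282 82.7688134  83.26847741]
```

View pics/c6.png

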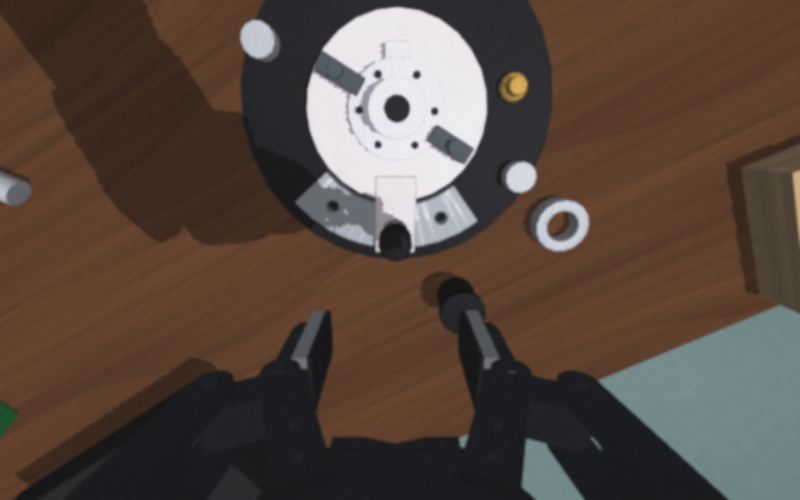

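The knob at (396,240) sits at home height (top 82.3 mm) on h1, between the free home hole (333,206) and h2 (441,216). The loupe, ring gauge and thumb nut are undisturbed and the gripper is clear, so I'm handing in.

```bash
python3 -c "
from bench import ctrl
print(ctrl.finish_job())"
```

```text
the job is handed in; nothing more can be done
None
```

The table is indexed counter-clockwise to the first hole (about 36–37° on from home) and the pin has sprung fully home. The knob is released, nothing else was disturbed, and the job was handed in at about 9.5 s.

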